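# Remount and latch the filling arm

### The arm

A 6-joint arm with a two-finger parallel gripper is mounted at the origin on the work surface. World frame = base frame: x ahead of the robot, y to its left, z up, the work surface at z = 0. Lengths are in m, angles in rad, forces in N, time in s.
With the tool pointing down it reaches from about 0.325 to 0.75 m from the base axis. Payload 7.6 kg.
Tool frame: the origin (TCP) lies midway between the tips of the shut fingers; the grasp point (between the pads) lies behind it (robot.grip_point_offset is the x of the grasp point in the tool frame, in m); x points along the fingers, y is the direction in which the jaws open and shut, and the axes are right-handed (so a half turn about x gives the same grasp; the last joint's range is limited). The gripper opens to 85 mm and grips with 20 to 120 N. Pads are 22 mm wide; open, the fingers measure 114 mm over their backs; the gripper's body (76 mm by 85 mm) begins 54 mm behind the grasp point. The pads swing forward as they close: fully open they stand 13 mm farther back than shut.
Start: joints at [-1.31, 0.052, 1.401, -0, 1.689, -0.07], TCP at [0.171, -0.497, 0.231] pointing down, gripper open.
Joint ranges: [-2.9, 2.9], [-0.91, 2.17], [0.12, 2.37], [-1.06, 4.2], [0.26, 2.73], [-2.93, 2.93]. Speed limits (rad/s): [2.57, 2.57, 3.01, 3.14, 3.14, 3.14].

### API

Orientations are given as a unit quaternion [x, y, z, w].
In Python, from workcell import robot, imaging gives the robot as it stands.
- The arm moves only by the tool step_arm, never from a script. Its argument "series" is a list of rows, each a list of 2 entries, a list of its own where there are three numbers: the shift along the tool's x, y, z in mm, then the turn about the tool's x in degrees. A call has 1 to 5 rows; each row is the pose to reach, as a shift and turn from the pose measured when the call began, along the tool's axes at that moment; what a row does not reach only later rows make up. A row lasts 1/12 s, in which the tool goes at most 41.7 mm and 7.16 degrees, less where a joint would pass 70% of its speed; a pose out of reach is approached as far as the arm can. A call with a gripper value outside its range is refused whole. "gripper" is the finger opening in mm, from 0 to 85.4, set as the call begins (left out, the last holds). The fingers move at their own pace and stop on an object; "grip_force" is the grip in N (left out, the last holds). Time passes only in rows, so rows that repeat a pose let the fingers close. It gives the time, the measured TCP pose, the force and the opening at its end, in the units of the state.
- robot.read_state(): the state, without advancing time (a new reading comes with each control period).
- imaging.capture(name): name is "scene" or "top"; returns a dict with "frame" (400x640x3 uint8, blue, green, red), "fx", "fy", "cx", "cy" (pixels), "k1" (the pictures are not rectified: a ray, as slopes to the right and down, at radius r is drawn at 1 + k1 r^2 times it, then the intrinsics apply), "pose" (4x4, takes a point from camera to world coordinates). Camera axes: x right, y down, z forward; pixel columns grow to the right and rows downward; lengths in m; the calibration is good to about 2 mm. A picture is of the moment at which its call begins. There is no depth.
- robot.finish_job(): hands the job in, once; it reports no verdict.
The state is a dict: "time": time; "joint_positions": joint angles; "joint_vel": joint speeds; "effort": joint torques, N m; "tcp_pos": TCP position; "tool_rot": TCP orientation; "force": force on the tool from outside, world axes, zero at the start; "moment": the same for the moment, N m; "width": finger opening in m.
Only numpy, scipy, OpenCV 4.12 (cv2) and the standard library are available. Lean on these libraries where they do the work, as an engineer would, in place of code of your own. Each camera call takes 0.05 s, during which the arm holds its last target.

### The job

The rinsed filling arm lies in its drip cradle: put it back on the filling stand, lowering its socket over the ball with the tail bar in the rear fork and the nozzle over the waiting bottle, and push down until the spring catches click past the ball and the arm sits fully home and level. Then let go of it and press its red latch lever down to the stop. The ball's bracket was left at the last batch's height, which nobody noted, so feel your way down and keep your pushes light (about 15 N does it, never more than 25 N), and leave the bottles and everything else on the bench where they stand.

Things in the scene. Friction and masses are not known exactly. Their poses are not given: they have to be found in the camera images.
- fill_arm: Loose filling arm, 0.5 to 0.65 kg, 275 mm long. Origin: socket centre, where the ball's centre lies once home; +x to the nozzle, -x to the tail, z up. 16 x 16 mm bar, underside level with the origin, from x = 86 back to -140 mm; valve block and black cap on the tail to x = -188 mm. Balance point 20 to 30 mm behind the origin. Starts level in the cradle, origin 45 mm above the table.
- grip (a point): Grip point in the socket housing, 14 mm above the arm's origin: satin-grey block 48 x 48 mm, 24 mm above to 9 mm below the origin, flat parallel sides 48 mm apart across the bar (arm y), to be gripped from above. Below them a flange 44 mm long and 64 mm wide, 9 to 14 mm below the origin. A green pin on top rises 6 mm when the ball is home.
- mouth (a point): Mouth of the socket, 17 mm below the arm's origin: bore of radius 16 mm flared to 20 mm, sloped roof that centres a 30 mm ball. Two spring catches inside touch the ball 13 mm above home and are past its widest part 6 mm above home; that takes 8 to 16 N in all, the arm's weight included. Then it drops home and turns hard. Released short of that, it stays tipped up.
- nozzle (a point): Tip of the arm's nozzle (8 mm tube), 82 mm ahead of and 26 mm below the arm's origin; once mounted it hangs 8 to 48 mm above the mouth of the waiting bottle. Its block is 24 mm across and reaches 26 mm above the origin.
- tail (a point): Point on the underside of the arm's tail bar, 105 mm behind the socket centre; it must come to lie in the stand's fork. Axes as the arm's.
- lever (a joint): Red latch lever on the arm, rad: 0 = raised 43 degrees (open, start 0 to 0.1), 0.75 = flat down on its stop. Stays where left; takes 5 to 9 N down at its pad. Pivot across the arm, 36 mm behind and 24.5 mm above the arm's origin. It slides a jaw under the ball and is blocked part way if the ball is not home.
- lever_pad (a point): Middle of the top face of the lever's pad (26 x 26 mm). Lever up: 74 mm behind and 72 mm above the arm's origin; lever fully down: 96 mm behind and 33.5 mm above it.
- stand: Filling stand, fixed: steel base plate 250 x 110 x 12 mm, column, and a clamped bracket with an upright steel ball, 30 mm diameter on a 15 mm neck. Origin on the table straight below the ball; +x to the bottle, -x to the fork. The bracket's height is not measured: the ball's centre is 104 to 144 mm above the table. The bracket plate (46 mm wide) is 30 mm below the ball's centre.
- fork_foot (a point): Point on the stand's base plate (12 mm up) straight below the middle of the white fork, 105 mm behind the ball axis. The fork is on the bracket: 26 mm long, 21 mm between its cheeks, flared above, about 14 mm high; its floor is level with the ball's centre, so the mounted arm lies level.
- nest_bottle: Open 15 ml glass bottle, orange label band, 31 mm diameter, 58 mm tall, on the stand's base plate (12 mm up) in a white vee 82 mm in front of the ball axis. Loose: leave it standing. Origin at the centre of its underside.
- cradle: White drip cradle, fixed: tray 270 x 110 mm, 16 mm deep, two uprights (40 mm wide, 10 mm long, at x = 42 and -110 mm) with notches 22 mm wide and 7 mm deep, floor 45 mm above the table, in which the arm's bar lies. Origin on the table, below the arm's socket to 5 mm; x along the arm, towards the nozzle.
- bottle_a: open 15 ml glass bottle, 31 mm diameter, 58 mm tall, narrow neck 15 mm across; loose bystander, leave it standing. Origin at the centre of its underside.
- bottle_b: open 15 ml glass bottle, 31 mm diameter, 58 mm tall, narrow neck 15 mm across; loose bystander, leave it standing. Origin at the centre of its underside.
- bottle_c: open 15 ml glass bottle, 31 mm diameter, 58 mm tall, narrow neck 15 mm across; loose bystander, leave it standing. Origin at the centre of its underside.
- syringe: big dosing syringe lying on the bench, 200 mm long, 34 mm barrel, flange 60 mm wide; loose bystander. Origin on the table under the barrel's flange.
- rinse_cup: clear plastic cup, 72 mm across the rim, 70 mm tall; loose bystander. Origin at the centre of its underside.
- cap_tub: blue tub with black bottle caps, 120 x 90 x 40 mm; loose bystander. Origin at the centre of its underside.

How it is judged:
On the way, in this order (a step that is already met when the one before it is completed fails the run):
1. the filling arm, let go, sits home and level on the ball with its tail bar in the fork and the lever still up (horizontal distance between fill_arm and stand below 0.004 m and x of tail in the frame of stand below -0.09 m and y of tail in the frame of stand between -0.005 and 0.005 m and angle between fill_arm's own z axis and vertical below 0.03 rad and value of joint lever below 0.3 rad and contact force between the fingers and fill_arm below 0.1 N), for 0.2 s.
2. the lever is pressed down to its stop (value of joint lever above 0.7 rad), for 0.2 s.
At the end, for the whole second after the job is handed in: The filling arm sits on the ball by itself: socket centre within 4 mm of the ball axis, tail point in the fork, within 5 mm of the stand's centre line, level within 0.03 rad (so home within 3 mm), at rest, and the lever is down, above 0.70 of its 0.75 rad (horizontal distance between fill_arm and stand below 0.004 m and x of tail in the frame of stand below -0.09 m and y of tail in the frame of stand between -0.005 and 0.005 m and angle between fill_arm's own z axis and vertical below 0.03 rad and value of joint lever above 0.7 rad and linear speed of fill_arm below 0.02 m/s); the robot touches nothing.
It fails at once if the filling arm is pressed or knocked hard against the stand (over 60 N summed over all its contacts: about 26 N at rest with the catches' grip, about 55 N under a push of 25 N) (contact force between fill_arm and stand above 60 N).
It fails at once if the waiting bottle is pushed more than 10 mm or tipped (distance of nest_bottle from where it was at the start of the episode above 0.01 m or angle between nest_bottle's own z axis and vertical above 0.3 rad).
It fails at once if another bystander is moved by more than 20 mm (distance of any of bottle_a, bottle_b, bottle_c, syringe, rinse_cup, cap_tub from where it was at the start of the episode above 0.02 m).
It also fails if it takes over 54 s, if anything falls off the work surface, if the arm or the gripper's body presses on something with over 40 N, if the wrist force passes 120 N, or if a joint passes its speed limit or range.

## Working session

There is one attempt and no reset: what is moved stays moved. The work goes in short steps, Python scripts to look and compute and a tool call to move; the robot and the scene stay as the last step left them, time stands still between calls to the robot, and variables do not carry over. Pictures are saved under pics/ and viewed, and the job is handed in when it is done.

Besides the shell and the picture viewer there is one more tool, called as name([rows], argument=value, ...), one row to a line, values as JSON. step_arm: Moves the arm, as the interface text tells. Its arguments: {"type":"object","properties":{"series":{"type":"array"},"gripper":{"type":"number"},"grip_force":{"type":"number"}},"required":["series"]}

```bash
mkdir -p pics
cat > h.py <<'E'
import numpy as np, cv2
from workcell import robot, imaging
def cap(n,f):
    c=imaging.capture(n); cv2.imwrite('pics/'+f+'.png',c['frame']); 
    np.savez('pics/'+f+'.npz',**{k:np.array(c[k]) for k in ['fx','fy','cx','cy','k1','pose','frame']}); return c
def load(f): return dict(np.load('pics/'+f+'.npz'))
def K(c): return np.array([[c['fx'],0,c['cx']],[0,c['fy'],c['cy']],[0,0,1.]],float)
def px(c,P):
    T=np.linalg.inv(c['pose']); P=np.atleast_2d(np.array(P,float)); q=(T[:3,:3]@P.T).T+T[:3,3]
    s=q[:,:2]/q[:,2:]; r2=(s**2).sum(1,keepdims=True); s=s*(1+float(c['k1'])*r2)
    return s*[float(c['fx']),float(c['fy'])]+[float(c['cx']),float(c['cy'])]
def ray(c,uv):
    p=cv2.undistortPoints(np.array([[uv]],float),K(c),np.array([float(c['k1']),0,0,0]),None,None).ravel() 
    d=c['pose'][:3,:3]@np.array([p[0],p[1],1]); return c['pose'][:3,3],d
def atz(c,uv,z):
    o,d=ray(c,uv); return o+d*(z-o[2])/d[2]
E
python3 - <<'E'
from h import *
for n in ['top','scene']:
    c=cap(n,n+'0'); print(n,c['pose'].round(3).tolist(),c['fx'],c['cx'],c['cy'],c['k1'])
s=robot.read_state(); print(s, robot.grip_point_offset)
E
```

```text
top [[-0.022, -0.99, 0.137, 0.35], [-1.0, 0.021, -0.008, 0.015], [0.005, -0.137, -0.99, 1.723], [0.0, 0.0, 0.0, 1.0]] 472.3212464085227 323.52580846106855 199.1262278978823 0.004634783258593687
scene [[0.577, 0.555, -0.6, 1.231], [0.817, -0.382, 0.432, -0.467], [0.01, -0.739, -0.673, 0.802], [0.0, 0.0, 0.0, 1.0]] 400.6172782887049 320.8148973795346 197.17450121455002 -0.09072523126066741
{'time': 0.1, 'joint_positions': array([-1.31035048e+00,  5.27540142e-02,  1.40164619e+00, -1.12165155e-05,
        1.68861304e+00, -7.03029243e-02]), 'joint_vel': array([-6.03372789e-04, -1.90744807e-03, -2.18199401e-03, -5.86362074e-05,
       -3.56740814e-04,  7.59148180e-04]), 'effort': array([ 9.53230410e-04, -3.82581890e+01, -3.60984600e+01, -6.18536910e-05,
        4.77840906e-03, -3.36291400e-06]), 'tcp_pos': array([ 0.17043936, -0.49626721,  0.23055539]), 'tool_rot': array([-0.69740788, -0.11690419,  0.69751108, -0.11590497]), 'force': array([0.10921355, 0.05877245, 0.38534658]), 'moment': array([-0.01186508, -0.06573643, -0.01046878]), 'width': 0.0850448855663422} -0.0187
```

View pics/top0.png

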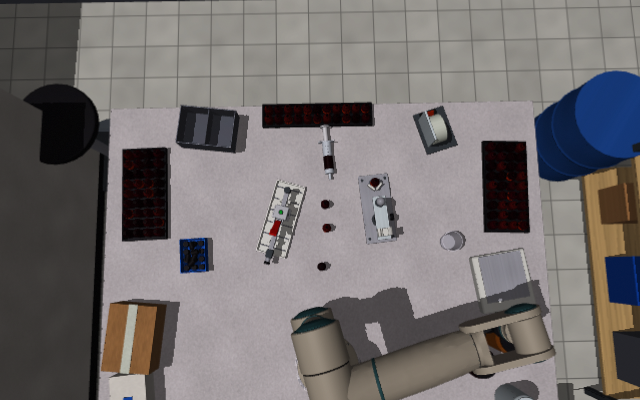

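View pics/scene0.png

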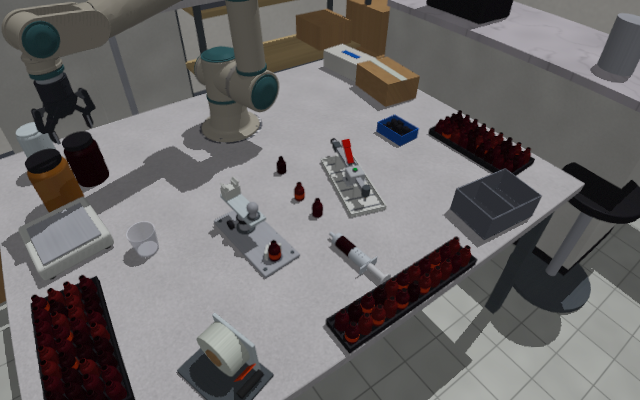

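Run:
```python
from h import *
a=load('top0')['frame']; b=load('scene0')['frame']
cv2.imwrite('pics/t_arm.png',cv2.resize(a[170:275,250:400],None,fx=5.3,fy=5.3,interpolation=cv2.INTER_CUBIC))
cv2.imwrite('pics/s_st.png',cv2.resize(b[165:280,205:310],None,fx=5.2,fy=5.2,interpolation=cv2.INTER_CUBIC))
cv2.imwrite('pics/s_arm.png',cv2.resize(b[125:220,310:395],None,fx=6,fy=6,interpolation=cv2.INTER_CUBIC))
```

```text
(no output)
```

View pics/t_arm.png

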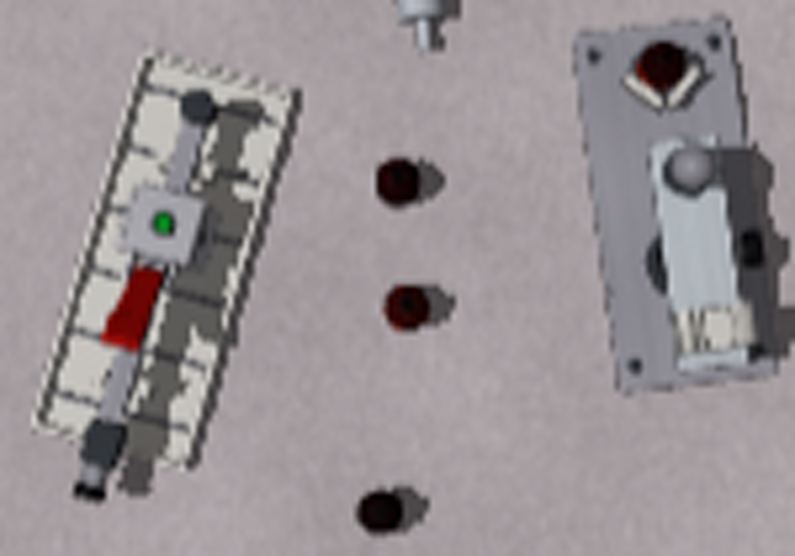

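View pics/s_st.png

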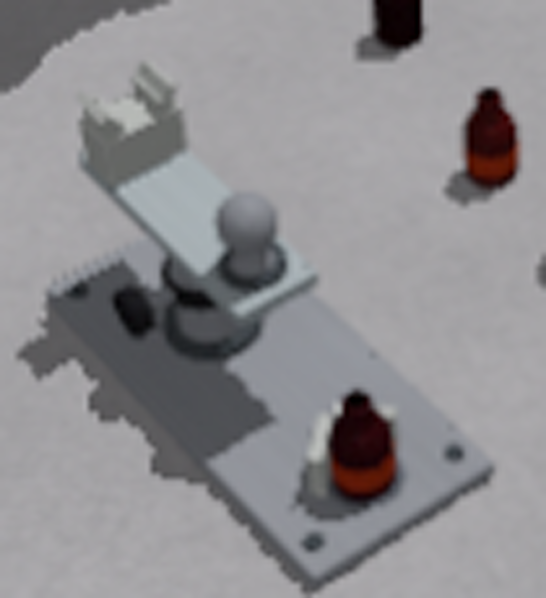

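View pics/s_arm.png

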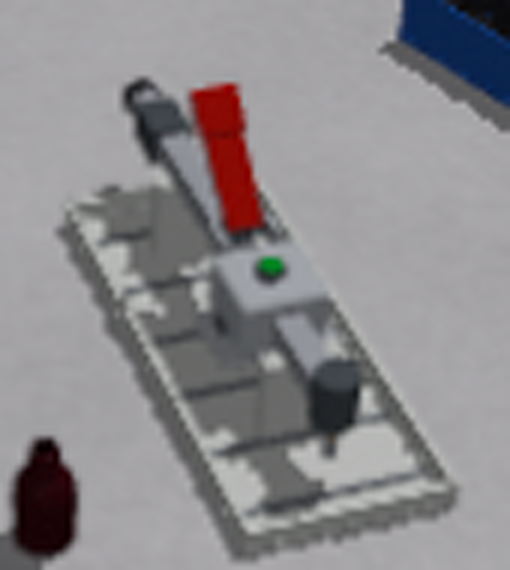

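```bash
cat > fit.py <<'E'
from h import *
from scipy.optimize import least_squares
t=load('top0'); s=load('scene0')
def T(u,v): return ((u+.5)/5.3-.5+250,(v+.5)/5.3-.5+170)
def S(u,v): return ((u+.5)/5.2-.5+205,(v+.5)/5.2-.5+165)
def A(u,v): return ((u+.5)/6-.5+310,(v+.5)/6-.5+125)
def W(p,P):
    x,y,a=p[:3]; P=np.array(P); c,sn=np.cos(a),np.sin(a)
    return np.array([x+c*P[0]-sn*P[1],y+sn*P[0]+c*P[1],P[2]])
def run(obs,p0,zf):
    f=lambda p: np.concatenate([(px(c,W(p,zf(p,P)))[0]-uv) for c,uv,P in obs])
    r=least_squares(f,p0,loss='soft_l1'); print(r.x.round(4),np.degrees(r.x[2]).round(2)); print(f(r.x).reshape(-1,2).round(2).tolist()); return r.x
# arm
o=[(t,T(163,224),(0,0,.071)),(t,T(199,103),(.082,0,.071)),(t,T(90,490),(-.186,0,.053)),(s,A(270,267),(0,0,.071)),(s,A(338,372),(.082,0,.071)),
   (t,T(140,184),(.024,.024,.069)),(t,T(210,196),(.024,-.024,.069)),(t,T(187,265),(-.024,-.024,.069)),(t,T(120,252),(-.024,.024,.069)),
   (s,A(330,297),(.024,.024,.069)),(s,A(228,312),(.024,-.024,.069))]
print('px',[tuple(np.round(x[1],1)) for x in o])
pa=run(o,[.4,.1,0.],lambda p,P:P)
# stand
B=.0
zf=lambda p,P:(P[0],P[1],p[3]+P[2]) if len(P)==3 else P[:3]
o=[(t,T(690,168),(0,0,0)),(s,S(247,220),(0,0,0)),(t,T(662,60),(.082,0,.07,1)),(s,S(357,402),(.082,0,.07,1))]
ps=run(o,[.4,-.1,0,.12],zf)
for uv in [(575,35),(730,17),(775,375),(620,392)]: print('top corner',atz(t,T(*uv),.012).round(4))
for uv in [(493,468),(312,585)]: print('scene corner',atz(s,S(*uv),.012).round(4))
for uv in [(712,327),(730,330)]: print('fork',atz(t,T(*uv),ps[3]+.01).round(4))
print('fork pred T', [(q-[250,170]+.5)*5.3-.5 for q in px(t,[W(ps,(-.105,0,ps[3]+.007))])])
print('fork pred S', [(q-[205,165]+.5)*5.2-.5 for q in px(s,[W(ps,(-.105,0,ps[3]+.007))])])
E
python3 fit.py
```

```text
px [(np.float64(280.3), np.float64(211.9)), (np.float64(287.1), np.float64(189.0)), (np.float64(266.6), np.float64(262.0)), (np.float64(354.6), np.float64(169.1)), (np.float64(365.9), np.float64(186.6)), (np.float64(276.0), np.float64(204.3)), (np.float64(289.2), np.float64(206.6)), (np.float64(284.9), np.float64(219.6)), (np.float64(272.2), np.float64(217.1)), (np.float64(364.6), np.float64(174.1)), (np.float64(347.6), np.float64(176.6))]
[ 0.537   0.1526 -0.2861] -16.39
[[0.25, -0.17], [-0.21, 0.43], [-0.09, 1.2], [-0.37, 0.58], [-0.54, 0.44], [-0.05, -0.86], [-0.16, 0.41], [0.47, 0.49], [-0.03, -0.62], [0.33, -0.59], [2.06, 0.15]]
[ 0.5603 -0.1907  0.0932  0.1242] 5.34
[[-0.05, -0.21], [-0.01, 0.02], [0.33, -0.52], [-0.09, -0.88]]
top corner [ 0.6692 -0.1289  0.012 ]
top corner [ 0.6797 -0.2371  0.012 ]
top corner [ 0.4307 -0.2578  0.012 ]
top corner [ 0.4214 -0.1517  0.012 ]
scene corner [ 0.6726 -0.1289  0.012 ]
scene corner [ 0.6836 -0.2361  0.012 ]
fork [ 0.4561 -0.1997  0.1342]
fork [ 0.454  -0.211   0.1342]
fork pred T [array([712.66068027, 327.93270991])]
fork pred S [array([129.29944645,  98.00758318])]
```

```bash
cat > plan.py <<'E'
from h import *
from scipy.spatial.transform import Rotation as R
def plan(pos,yaw,flip=0,s=None):
    """tcp pos; yaw of arm x axis; jaw y along arm y"""
    s=s or robot.read_state(); M=R.from_quat(s['tool_rot']).as_matrix()
    y=np.array([-np.sin(yaw),np.cos(yaw),0])
    v=M.T@y; ang=np.degrees(np.arctan2(v[2],v[1])); ang=(ang+90)%180-90
    print('tcp',s['tcp_pos'].round(4),'toolx',M[:,0].round(4),'y',M[:,1].round(3),'z',M[:,2].round(3),'t',round(s['time'],2),'F',s['force'].round(2),'M',s['moment'].round(3),'w',round(s['width'],4))
    print('shift mm',(M.T@(np.array(pos)-s['tcp_pos'])*1000).round(1),'turn',ang.round(2), 'j',s['joint_positions'].round(2))
E
python3 - <<'E'
from plan import *
plan([.537,.1526,.20],-.2861)
E
```

```text
tcp [ 0.1704 -0.4963  0.2306] toolx [-4.0e-04  1.4e-03 -1.0e+00] y [ 0.325 -0.946 -0.001] z [-0.946 -0.325 -0.   ] t 0.1 F [0.11 0.06 0.39] M [-0.012 -0.066 -0.01 ] w 0.085
shift mm [  31.3 -494.6 -557.4] turn 35.34 j [-1.31  0.05  1.4  -0.    1.69 -0.07]
```

step_arm([
  [[0, -27, -30], 0],
  [[0, -54, -60], 0],
  [[0, -81, -90], 0],
  [[0, -108, -120], 0],
  [[0, -135, -150], 0],
], gripper=85)

```text
time: 0.52
tcp_pos: [0.2688, -0.318, 0.2303]
tool_rot: [-0.697, -0.117, 0.698, -0.115]
force: [-0.1, 0.0, 0.1]
width: 0.0851
```

step_arm([
  [[0, -27, -30], 0],
  [[0, -54, -60], 0],
  [[0, -81, -90], 0],
  [[0, -108, -120], 0],
  [[0, -135, -150], 0],
])

```text
time: 0.93
tcp_pos: [0.3672, -0.1397, 0.2305]
tool_rot: [-0.697, -0.117, 0.698, -0.115]
force: [1.4, -0.1, 0.6]
width: 0.0851
```

step_arm([
  [[0, -27, -30], 0],
  [[0, -54, -60], 0],
  [[0, -81, -90], 0],
  [[0, -108, -120], 0],
  [[0, -135, -150], 0],
])

```text
time: 1.35
tcp_pos: [0.4658, 0.0387, 0.2305]
tool_rot: [-0.697, -0.117, 0.698, -0.116]
force: [0.3, -0.4, 0.1]
width: 0.0851
```

Run:
```python
from plan import *
plan([.537,.1526,.20],-.2861)
```

```text
tcp [0.4658 0.0387 0.2305] toolx [-7.0e-04  1.7e-03 -1.0e+00] y [ 0.324 -0.946 -0.002] z [-0.946 -0.324  0.   ] t 1.35 F [ 0.31 -0.36  0.1 ] M [-0.009  0.015  0.073] w 0.0851
shift mm [  30.6  -84.6 -104.3] turn 35.32 j [ 0.   -0.11  1.56  0.    1.69  1.24]
```

step_arm([
  [[0, -20, -24], 7],
  [[0, -42, -52], 14],
  [[0, -63, -78], 21],
  [[0, -85, -104], 28],
  [[0, -85, -104], 35],
])

```text
time: 1.77
tcp_pos: [0.5376, 0.1571, 0.2283]
tool_rot: [-0.699, 0.099, 0.701, 0.1]
force: [-0.7, -0.4, 0.3]
width: 0.0849
```

step_arm([
  [[10, 0, 0], 0.3],
  [[30, 0, 0], 0.3],
  [[30, 0, 0], 0.3],
])

```text
time: 2.02
tcp_pos: [0.5356, 0.1567, 0.1932]
tool_rot: [-0.696, 0.101, 0.704, 0.1]
force: [-0.8, -0.7, -1.1]
width: 0.0851
```

Run:
```python
from plan import *
for n in ['top','scene']: cap(n,n+'1')
a=load('top1')['frame']; b=load('scene1')['frame']
o=np.hstack([cv2.resize(a[170:275,240:345],(400,400),interpolation=cv2.INTER_CUBIC),cv2.resize(b[105:205,300:400],(400,400),interpolation=cv2.INTER_CUBIC)])
cv2.imwrite('pics/m1.png',o)
plan([.537,.1526,.10],-.2861)
```

```text
tcp [0.5368 0.1566 0.1973] toolx [-0.0062  0.0019 -1.    ] y [-0.282 -0.959 -0.   ] z [-0.959  0.282  0.006] t 2.12 F [-0.31  1.03  0.3 ] M [ 0.028 -0.009  0.032] w 0.0848
shift mm [97.3  3.8 -2. ] turn -0.01 j [0.22 0.16 1.35 0.   1.64 2.07]
```

View pics/m1.png

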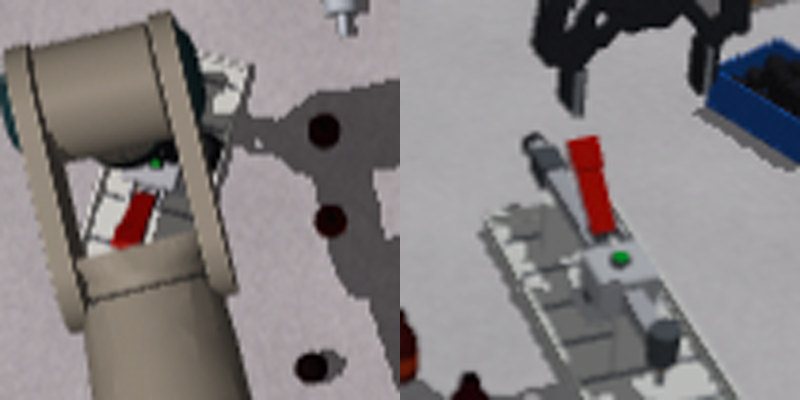

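step_arm([
  [[25, 4, -2], 0],
  [[55, 4, -2], 0],
  [[85, 4, -2], 0],
  [[97, 4, -2], 0],
  [[97, 4, -2], 0],
])

```text
time: 2.53
tcp_pos: [0.5355, 0.1517, 0.0979]
tool_rot: [-0.696, 0.101, 0.704, 0.101]
force: [-0.3, 0.3, -0.1]
width: 0.0846
```

Run:
```python
from plan import *
for n in ['scene']: cap(n,n+'2')
b=load('scene2')['frame']
cv2.imwrite('pics/m2.png',cv2.resize(b[105:205,300:400],(600,600),interpolation=cv2.INTER_CUBIC))
plan([.537,.1526,.042],-.2861)
```

```text
tcp [0.5367 0.152  0.1004] toolx [-0.0074  0.0016 -1.    ] y [-0.282 -0.959  0.001] z [-0.959  0.282  0.008] t 2.58 F [-0.61  0.46  0.85] M [-0.001  0.038 -0.034] w 0.0851
shift mm [58.4 -0.7 -0.5] turn 0.0 j [0.21 0.23 1.47 0.   1.45 2.06]
```

View pics/m2.png

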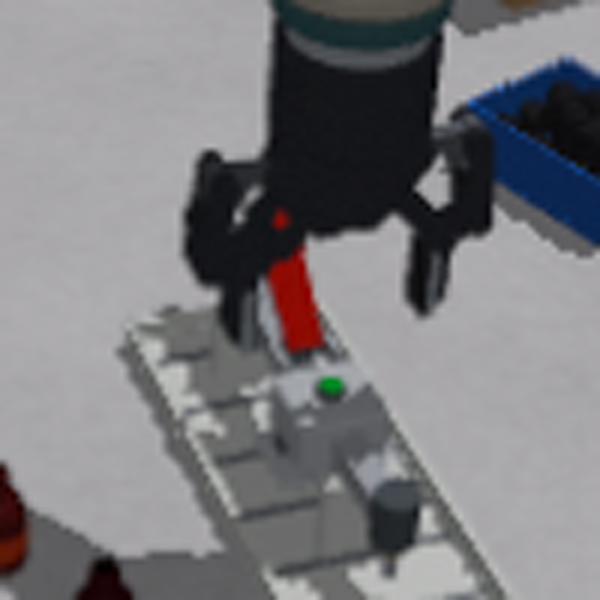

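step_arm([
  [[18, -0.7, -0.5], 0],
  [[36, -0.7, -0.5], 0],
  [[50, -0.7, -0.5], 0],
  [[58, -0.7, -0.5], 0],
  [[58, -0.7, -0.5], 0],
])

```text
time: 3.0
tcp_pos: [0.5372, 0.1526, 0.0428]
tool_rot: [-0.697, 0.1, 0.703, 0.101]
force: [-0.6, 0.6, -1.0]
width: 0.0847
```

Run:
```python
from plan import *
for n in ['scene']: cap(n,n+'3')
b=load('scene3')['frame']
cv2.imwrite('pics/m3.png',cv2.resize(b[115:215,300:400],(600,600),interpolation=cv2.INTER_CUBIC))
plan([.537,.1526,.042],-.2861)
```

```text
tcp [0.5377 0.1527 0.0438] toolx [-0.0058  0.0019 -1.    ] y [-0.282 -0.959 -0.   ] z [-0.959  0.282  0.006] t 3.05 F [ 0.13 -0.02  0.43] M [ 0.028 -0.02   0.001] w 0.0846
shift mm [1.8 0.3 0.6] turn 0.01 j [0.21 0.29 1.52 0.   1.34 2.07]
```

View pics/m3.png

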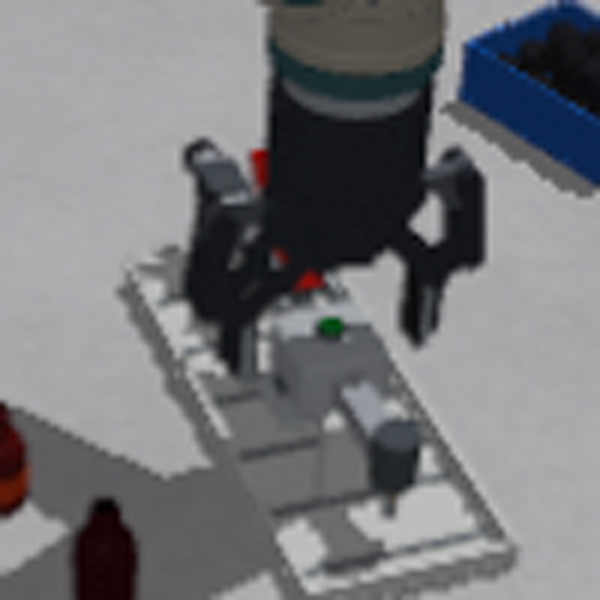

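step_arm([
  [[3, 0, 0], 0],
  [[5, 0, 0], 0],
  [[5, 0, 0], 0],
  [[5, 0, 0], 0],
  [[5, 0, 0], 0],
], gripper=60, grip_force=25)

```text
time: 3.47
tcp_pos: [0.5379, 0.1528, 0.0392]
tool_rot: [-0.698, 0.1, 0.702, 0.101]
force: [0.3, 0.7, -0.6]
width: 0.06
```

step_arm([
  [[0, 0, 0], 0],
  [[0, 0, 0], 0],
  [[0, 0, 0], 0],
  [[0, 0, 0], 0],
  [[0, 0, 0], 0],
], gripper=40)

```text
time: 3.88
tcp_pos: [0.5381, 0.153, 0.0396]
tool_rot: [-0.698, 0.1, 0.702, 0.101]
force: [0.0, 1.9, 3.7]
width: 0.0476
```

Run:
```python
from plan import *
for n in ['scene']: cap(n,n+'4')
b=load('scene4')['frame']
cv2.imwrite('pics/m4.png',cv2.resize(b[115:215,300:400],(600,600),interpolation=cv2.INTER_CUBIC))
plan([.537,.1526,.042],-.2861)
```

```text
tcp [0.5381 0.153  0.0396] toolx [-0.0046  0.0025 -1.    ] y [-0.282 -0.959 -0.001] z [-0.959  0.282  0.005] t 3.93 F [-0.53  2.53  4.56] M [0.236 0.034 0.009] w 0.0479
shift mm [-2.4  0.7  1. ] turn 0.02 j [0.21 0.3  1.52 0.   1.33 2.07]
```

View pics/m4.png

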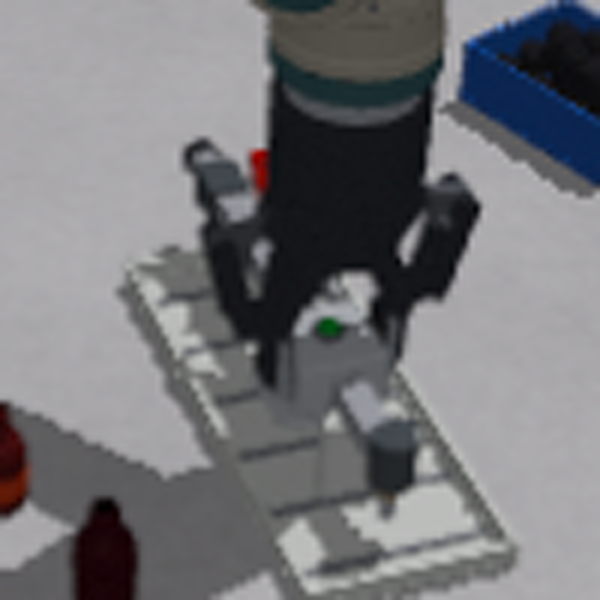

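step_arm([
  [[0, 0, 0], 0],
  [[0, 0, 0], 0],
  [[-3, 0, 0], 0],
  [[-8, 0, 0], 0],
  [[-15, 0, 0], 0],
], grip_force=60)

```text
time: 4.35
tcp_pos: [0.5369, 0.1525, 0.0531]
tool_rot: [-0.697, 0.101, 0.703, 0.101]
force: [0.1, -0.8, -7.5]
width: 0.0475
```

step_arm([
  [[-10, 0, 0], 0],
  [[-25, 0, 0], 0],
  [[-45, 0, 0], 0],
  [[-55, 0, 0], 0],
  [[-60, 0, 0], 0],
])

```text
time: 4.77
tcp_pos: [0.5383, 0.1526, 0.1156]
tool_rot: [-0.698, 0.1, 0.702, 0.101]
force: [-0.7, -0.5, -6.5]
width: 0.0473
```

Run:
```python
from plan import *
for n in ['scene']: cap(n,n+'5')
b=load('scene5')['frame']
cv2.imwrite('pics/m5.png',cv2.resize(b[65:205,290:430],(600,600),interpolation=cv2.INTER_CUBIC))
plan([.5603,-.1907,.22],.0932)
```

```text
tcp [0.5383 0.1526 0.1155] toolx [-0.0052  0.002  -1.    ] y [-0.282 -0.959 -0.   ] z [-0.959  0.282  0.006] t 4.82 F [ 1.55  0.04 -5.16] M [ 0.018 -0.24  -0.024] w 0.047
shift mm [-105.3  323.1 -117.4] turn -21.72 j [0.21 0.22 1.45 0.   1.48 2.07]
```

View pics/m5.png

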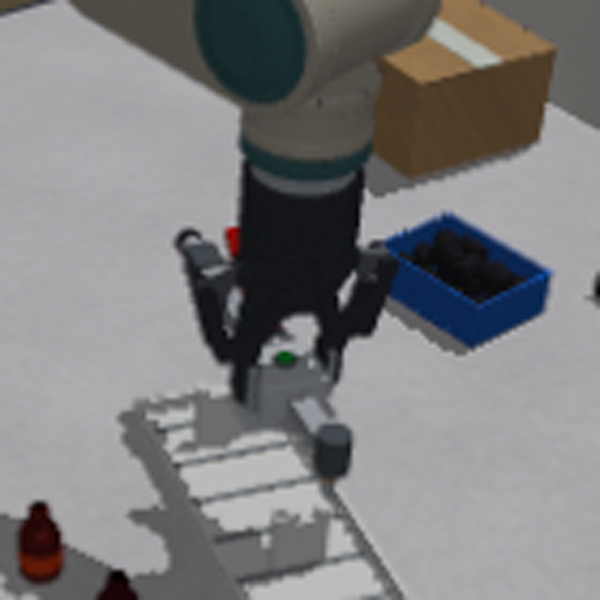

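step_arm([
  [[-15, 0, 0], 0],
  [[-35, 0, 0], 0],
  [[-60, 0, 0], 0],
  [[-85, 0, 0], 0],
  [[-105, 0, 0], 0],
])

```text
time: 5.23
tcp_pos: [0.5387, 0.1523, 0.2213]
tool_rot: [-0.698, 0.1, 0.702, 0.101]
force: [0.7, 0.4, -6.0]
width: 0.0476
```

step_arm([
  [[0, 15, -5], 0],
  [[0, 40, -15], 0],
  [[0, 68, -25], 0],
  [[0, 96, -35], 0],
  [[0, 124, -45], 0],
])

```text
time: 5.65
tcp_pos: [0.5463, 0.0195, 0.2197]
tool_rot: [-0.697, 0.1, 0.703, 0.101]
force: [0.7, -0.2, -6.6]
width: 0.0472
```

step_arm([
  [[0, 28, -10], 0],
  [[0, 56, -20], 0],
  [[0, 80, -30], 0],
  [[0, 105, -40], 0],
  [[0, 120, -45], 0],
])

```text
time: 6.07
tcp_pos: [0.5553, -0.111, 0.2179]
tool_rot: [-0.696, 0.101, 0.703, 0.101]
force: [1.0, 0.2, -5.9]
width: 0.0471
```

Run:
```python
from plan import *
plan([.5603,-.1907,.22],.0932)
```

```text
tcp [ 0.5553 -0.111   0.2179] toolx [-0.0097  0.0016 -1.    ] y [-0.283 -0.959  0.001] z [-0.959  0.283  0.01 ] t 6.07 F [ 0.97  0.19 -5.86] M [-0.052 -0.157 -0.021] w 0.0471
shift mm [ -2.3  75.  -27.4] turn -21.81 j [-0.26  0.18  1.29 -0.    1.68  1.6 ]
```

step_arm([
  [[-2, 18, -6], -5],
  [[-2, 40, -14], -11],
  [[-2, 60, -22], -17],
  [[-2, 75, -27], -22],
  [[-2, 75, -27], -22],
])

```text
time: 6.48
tcp_pos: [0.5592, -0.1935, 0.2179]
tool_rot: [-0.702, -0.035, 0.711, -0.034]
force: [0.1, 0.4, -6.2]
width: 0.0471
```

Run:
```python
from plan import *
plan([.5603,-.1907,.22],.0932)
for n in ['scene','top']: cap(n,n+'6')
plan([.5603,-.1907,.22],.0932)
a=load('top6')['frame']; b=load('scene6')['frame']
o=np.hstack([cv2.resize(a[150:260,330:430],(400,440),interpolation=cv2.INTER_CUBIC),cv2.resize(b[140:280,190:317],(400,440),interpolation=cv2.INTER_CUBIC)])
cv2.imwrite('pics/m6.png',o)
```

```text
tcp [ 0.5592 -0.1935  0.2179] toolx [-0.0123  0.0015 -0.9999] y [ 0.097 -0.995 -0.003] z [-0.995 -0.097  0.012] t 6.48 F [ 0.07  0.38 -6.24] M [-0.008 -0.194 -0.056] w 0.0471
shift mm [-2.1 -2.7 -1.3] turn 0.24 j [-0.39  0.25  1.2  -0.    1.7   1.08]
tcp [ 0.5595 -0.1907  0.2183] toolx [-0.0118  0.003  -0.9999] y [ 0.094 -0.996 -0.004] z [-0.995 -0.094  0.011] t 6.58 F [-0.59  0.11 -6.3 ] M [ 0.058 -0.212 -0.056] w 0.0468
shift mm [-1.7  0.  -0.8] turn 0.06 j [-0.39  0.25  1.2  -0.    1.7   1.09]
```

View pics/m6.png

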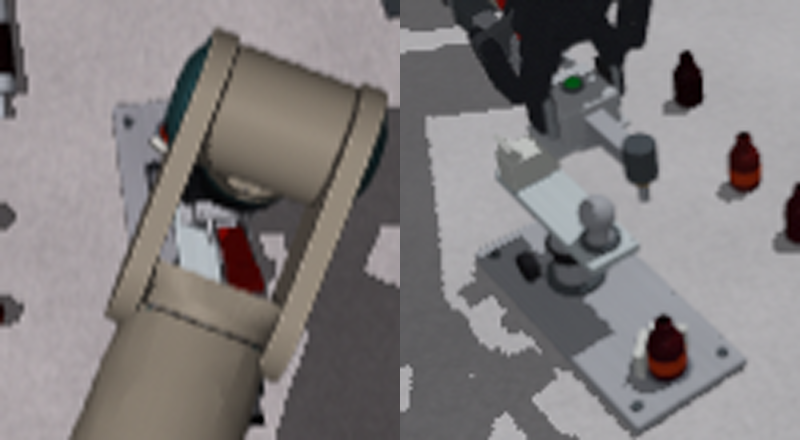

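```bash
cat > ov.py <<'E'
from plan import *
def ov(f,which,crop,sc,out,dx=-.001,off=.0054,dyaw=0.):
    s=robot.read_state(); M=R.from_quat(s['tool_rot']).as_matrix()
    X=-M[:,2]; Y=-M[:,1]; Z=-M[:,0]
    if dyaw: q=R.from_rotvec(Z*dyaw).as_matrix(); X=q@X;Y=q@Y
    O=s['tcp_pos']+Z*off+X*dx
    pts=dict(pin=(0,0,26),c1=(24,24,24),c2=(24,-24,24),c3=(24,-24,-9),noz=(82,0,-26),nb=(82,0,26),tail=(-105,0,16),cap=(-188,0,8),lev=(-74,0,72),l1=(-64,13,81),l2=(-64,-13,81),l3=(-83,13,63),l4=(-83,-13,63))
    c=load(f); u0,v0,w,h=crop
    im=cv2.resize(c['frame'][v0:v0+h,u0:u0+w],None,fx=sc,fy=sc,interpolation=cv2.INTER_CUBIC)
    for k,p in pts.items():
        p=np.array(p)/1000; q=px(c,O+X*p[0]+Y*p[1]+Z*p[2])[0]; a=((q-[u0,v0]+.5)*sc-.5).round().astype(int)
        cv2.drawMarker(im,tuple(int(t) for t in a),(255,255,0),0,9,1); cv2.putText(im,k,(int(a[0])+5,int(a[1])),0,.35,(0,255,255))
    cv2.imwrite('pics/'+out+'.png',im)
E
python3 - <<'E'
from ov import *
ov('scene6',0,(190,100,130,130),4.6,'o6s'); ov('top6',0,(340,150,90,120),5,'o6t')
E
```

```text
(no output)
```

View pics/o6s.png

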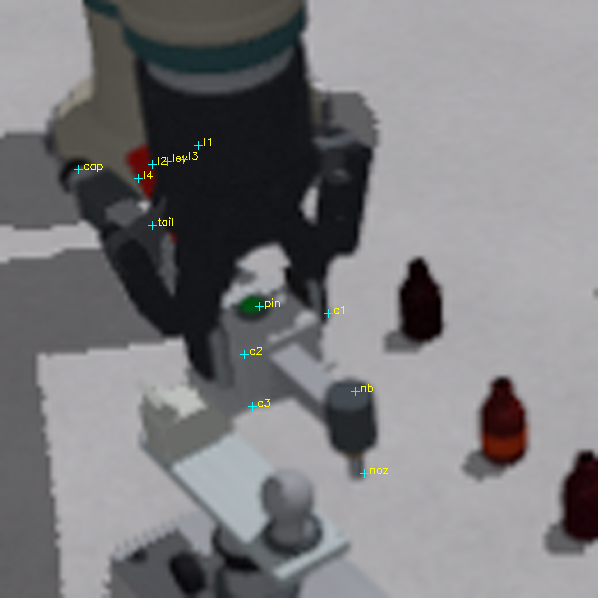

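View pics/o6t.png

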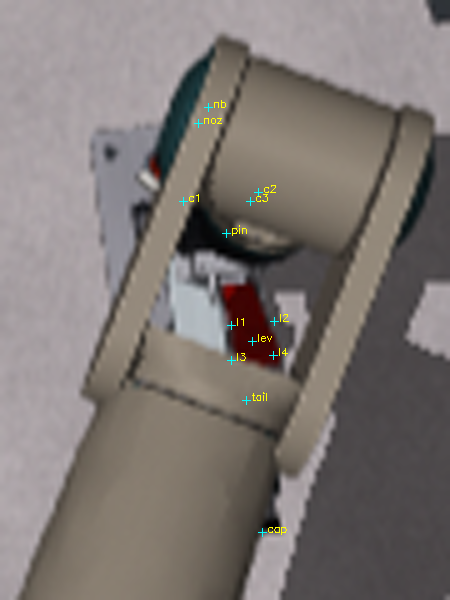

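Run:
```python
from ov import *
cap('scene','scene7'); cap('top','top7')
plan([.5603,-.1907,.22],.0932)
ov('scene7',0,(190,110,120,110),6.5,'o7s')
```

```text
tcp [ 0.5598 -0.1898  0.219 ] toolx [-0.0109  0.0025 -0.9999] y [ 0.096 -0.995 -0.004] z [-0.995 -0.096  0.011] t 6.68 F [ 0.12  0.61 -6.01] M [ 0.079 -0.15  -0.004] w 0.0471
shift mm [-1.   1.  -0.4] turn 0.16 j [-0.39  0.25  1.2  -0.    1.7   1.09]
```

View pics/o7s.png

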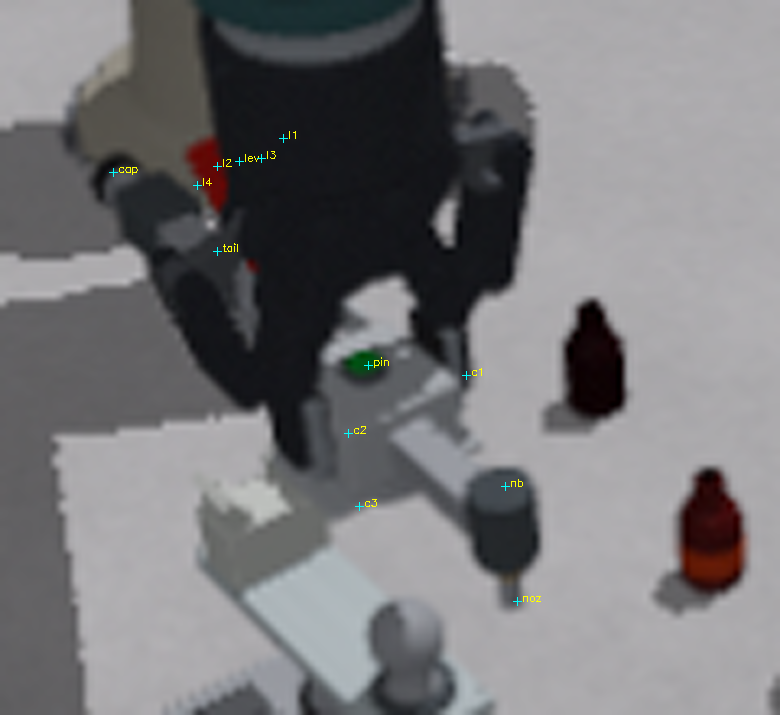

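step_arm([
  [[12, 0, -2], -0.2],
  [[27, 0, -2], -0.3],
  [[42, 0, -2], -0.3],
  [[54, 0, -2], -0.3],
  [[54, 0, -2], -0.3],
])

```text
time: 7.1
tcp_pos: [0.5598, -0.1882, 0.1606]
tool_rot: [-0.7, -0.038, 0.712, -0.034]
force: [-1.1, 1.2, -6.7]
width: 0.0472
```

step_arm([
  [[0, 0, 0], 0],
  [[0, 0, 0], 0],
])

```text
time: 7.27
tcp_pos: [0.5598, -0.1878, 0.1604]
tool_rot: [-0.7, -0.038, 0.712, -0.034]
force: [-0.3, -0.1, -6.5]
width: 0.0471
```

Run:
```python
from ov import *
cap('scene','scene8'); cap('top','top8')
plan([.562,-.190,.16],.091)
ov('scene8',0,(190,120,120,110),6.5,'o8s')
```

```text
tcp [ 0.5602 -0.1882  0.1615] toolx [-0.0155  0.0045 -0.9999] y [ 0.102 -0.995 -0.006] z [-0.995 -0.102  0.015] t 7.37 F [ 1.04 -1.62 -6.11] M [-0.039 -0.148 -0.027] w 0.0468
shift mm [ 1.5  2.  -1.6] turn 0.63 j [-0.39  0.28  1.29 -0.    1.59  1.08]
```

View pics/o8s.png

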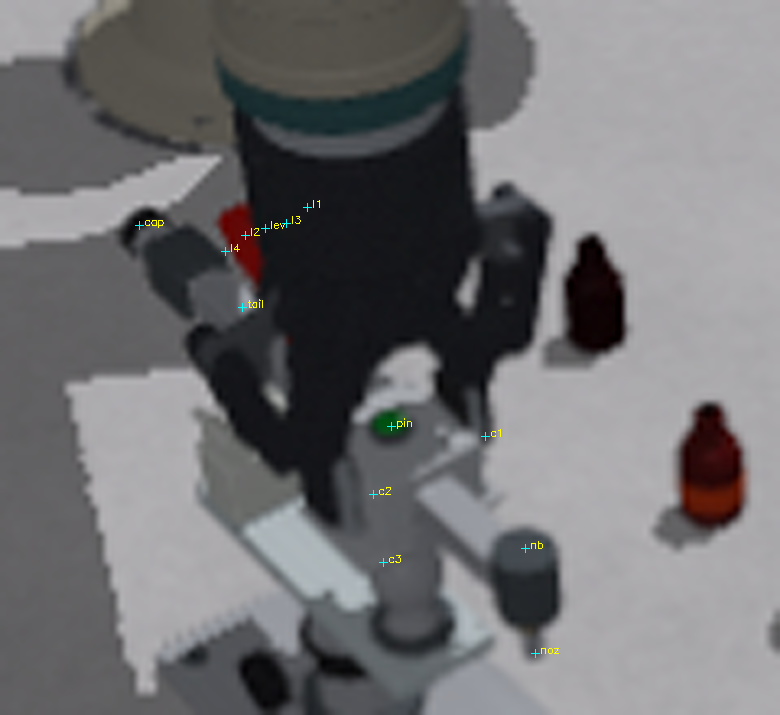

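step_arm([
  [[2, 1, -1], 0.3],
  [[4, 2, -1.6], 0.6],
  [[4, 2, -1.6], 0.6],
  [[4, 2, -1.6], 0.6],
])

```text
time: 7.7
tcp_pos: [0.5619, -0.1901, 0.1574]
tool_rot: [-0.701, -0.034, 0.712, -0.03]
force: [0.2, 0.0, -6.7]
width: 0.0473
```

Run:
```python
from ov import *
cap('scene','scene9'); cap('top','top9')
plan([.562,-.190,.15],.091)
c=load('scene9')
s=robot.read_state()
for x,y in [(s['tcp_pos'][0]-.001,s['tcp_pos'][1]),(.5603,-.1907)]:
  print([((q-[190,120]+.5)*6.5-.5).round(0).tolist() for q in px(c,[(x,y,.124),(x,y,.10)])])
ov('scene9',0,(190,120,120,110),6.5,'o9s')
ov('top9',0,(340,150,90,110),6,'o9t')
```

```text
tcp [ 0.5619 -0.19    0.1575] toolx [-0.0156  0.0046 -0.9999] y [ 0.091 -0.996 -0.006] z [-0.996 -0.091  0.015] t 7.8 F [ 0.44  0.24 -6.76] M [-0.018 -0.112  0.003] w 0.0472
shift mm [ 7.5  0.  -0.2] turn 0.02 j [-0.39  0.29  1.28 -0.    1.59  1.09]
[[409.0, 568.0], [415.0, 614.0]]
[[406.0, 568.0], [413.0, 614.0]]
```

View pics/o9s.png

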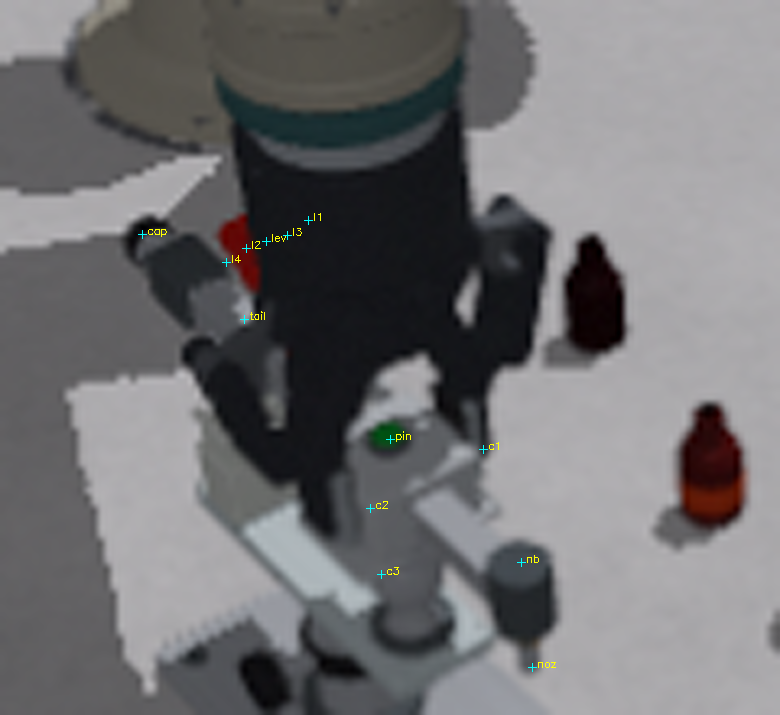

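View pics/o9t.png

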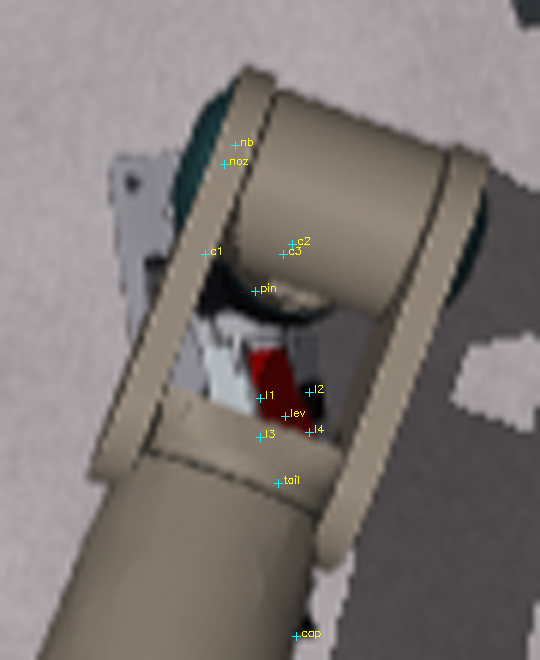

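step_arm([
  [[3, 0, 0], 0],
  [[6, 0, 0], 0],
  [[9, 0, 0], 0],
  [[11, 0, 0], 0],
  [[11, 0, 0], 0],
])

```text
time: 8.22
tcp_pos: [0.5614, -0.1898, 0.1455]
tool_rot: [-0.7, -0.034, 0.712, -0.03]
force: [0.5, 0.2, -5.8]
width: 0.0468
```

step_arm([
  [[1, 0, 0], 0],
  [[2, 0, 0], 0],
  [[3, 0, 0], 0],
  [[4, 0, 0], 0],
  [[4, 0, 0], 0],
])

```text
time: 8.63
tcp_pos: [0.5613, -0.1898, 0.1413]
tool_rot: [-0.7, -0.034, 0.712, -0.03]
force: [-0.1, -0.3, -6.6]
width: 0.0469
```

Run:
```python
from ov import *
plan([.562,-.190,.14],.091)
```

```text
tcp [ 0.5613 -0.1898  0.1413] toolx [-0.0172  0.0053 -0.9998] y [ 0.091 -0.996 -0.007] z [-0.996 -0.091  0.017] t 8.63 F [-0.09 -0.26 -6.63] M [ 0.059 -0.22  -0.001] w 0.0469
shift mm [ 1.3  0.3 -0.7] turn 0.03 j [-0.39  0.3   1.3  -0.    1.56  1.09]
```

step_arm([
  [[1, 0, 0], 0],
  [[2, 0.2, -0.3], 0],
  [[3, 0.2, -0.6], 0],
  [[4, 0.2, -0.7], 0],
  [[4, 0.2, -0.7], 0],
])

```text
time: 9.05
tcp_pos: [0.5618, -0.1898, 0.137]
tool_rot: [-0.7, -0.035, 0.712, -0.03]
force: [-0.6, -0.6, -6.1]
width: 0.0468
```

step_arm([
  [[1, 0, 0], 0],
  [[2, 0, 0], 0],
  [[3, 0, 0], 0],
  [[3, 0, 0], 0],
])

```text
time: 9.38
tcp_pos: [0.5618, -0.19, 0.1339]
tool_rot: [-0.7, -0.034, 0.712, -0.03]
force: [-0.1, -0.6, -5.2]
width: 0.0471
```

step_arm([
  [[0.7, 0, 0], 0],
  [[1.4, 0, 0], 0],
  [[2, 0, 0], 0],
  [[2, 0, 0], 0],
])

```text
time: 9.72
tcp_pos: [0.5619, -0.1905, 0.1322]
tool_rot: [-0.701, -0.034, 0.712, -0.03]
force: [0.5, -3.4, -4.5]
width: 0.0471
```

step_arm([
  [[0.7, 0, 0], 0],
  [[1.4, 0, 0], 0],
  [[2, 0, 0], 0],
  [[2, 0, 0], 0],
])

```text
time: 10.05
tcp_pos: [0.562, -0.191, 0.1306]
tool_rot: [-0.701, -0.033, 0.712, -0.031]
force: [0.3, -5.2, -2.7]
width: 0.047
```

Run:
```python
from ov import *
plan([.562,-.190,.14],.091)
cap('scene','scene10'); ov('scene10',0,(190,120,120,110),6.5,'o10s')
```

```text
tcp [ 0.562  -0.191   0.1306] toolx [-0.0159  0.003  -0.9999] y [ 0.09  -0.996 -0.004] z [-0.996 -0.091  0.016] t 10.05 F [ 0.32 -5.19 -2.67] M [-0.82  -0.257  0.002] w 0.047
shift mm [-9.4 -1.   0.1] turn -0.02 j [-0.39  0.31  1.31 -0.    1.53  1.09]
```

View pics/o10s.png

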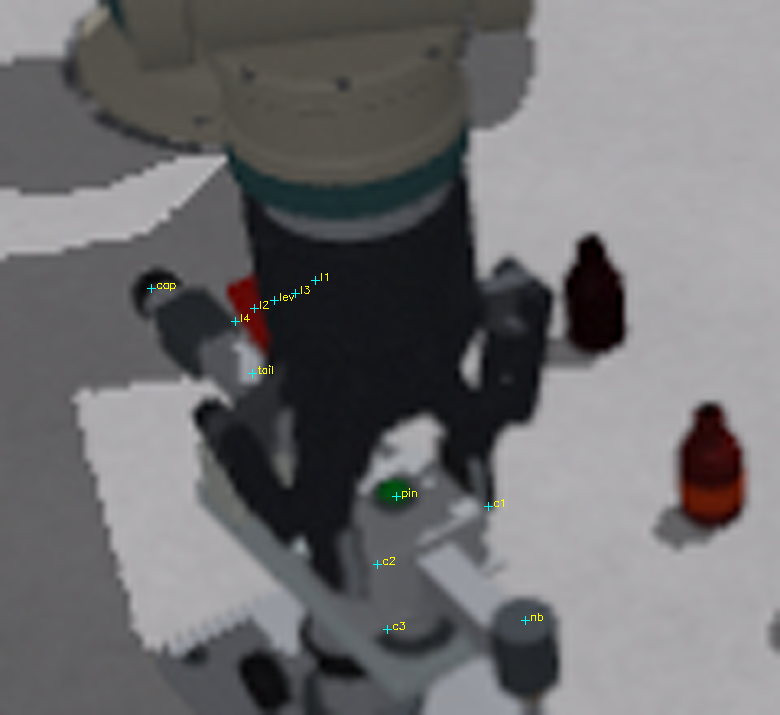

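step_arm([
  [[0, 0.7, 0], 0],
  [[0, 1.3, 0], 0],
  [[0, 1.3, 0], 0],
])

```text
time: 10.35
tcp_pos: [0.5621, -0.1913, 0.1304]
tool_rot: [-0.701, -0.034, 0.712, -0.03]
force: [-0.4, 2.7, -3.4]
width: 0.0472
```

Run:
```python
from ov import *
plan([.562,-.192,.14],.091)
```

```text
tcp [ 0.5621 -0.1913  0.1304] toolx [-0.0164  0.0049 -0.9999] y [ 0.091 -0.996 -0.006] z [-0.996 -0.091  0.016] t 10.35 F [-0.44  2.75 -3.41] M [ 0.454 -0.095 -0.011] w 0.0472
shift mm [-9.6  0.6  0.3] turn 0.02 j [-0.39  0.31  1.31 -0.    1.54  1.09]
```

step_arm([
  [[0.7, -0.3, 0], 0],
  [[1.4, -0.4, 0], 0],
  [[2, -0.4, 0], 0],
  [[2, -0.4, 0], 0],
])

```text
time: 10.68
tcp_pos: [0.5624, -0.1911, 0.1295]
tool_rot: [-0.701, -0.034, 0.712, -0.031]
force: [-2.3, -0.8, 5.2]
width: 0.047
```

step_arm([
  [[0.5, 0, 0.3], 0],
  [[1, 0, 0.5], 0],
  [[1, 0, 0.5], 0],
])

```text
time: 10.93
tcp_pos: [0.5623, -0.1911, 0.129]
tool_rot: [-0.702, -0.034, 0.711, -0.031]
force: [0.2, 0.2, 2.9]
width: 0.0473
```

Run:
```python
from ov import *
plan([.562,-.192,.14],.091)
```

```text
tcp [ 0.5623 -0.1911  0.129 ] toolx [-0.0133  0.004  -0.9999] y [ 0.091 -0.996 -0.005] z [-0.996 -0.091  0.013] t 10.93 F [0.2  0.16 2.87] M [-0.035 -0.247 -0.002] w 0.0473
shift mm [-11.    0.8   0.5] turn 0.03 j [-0.39  0.31  1.32 -0.    1.53  1.09]
```

step_arm([
  [[1, 0, 0], 0],
  [[2, 0, 0], 0],
  [[2, 0, 0], 0],
])

```text
time: 11.18
tcp_pos: [0.5625, -0.1909, 0.1264]
tool_rot: [-0.702, -0.034, 0.711, -0.031]
force: [2.6, -0.9, -1.3]
width: 0.0471
```

step_arm([
  [[1, 0, 0], 0],
  [[2, 0, 0], 0],
  [[2, 0, 0], 0],
])

```text
time: 11.43
tcp_pos: [0.5623, -0.1908, 0.1234]
tool_rot: [-0.702, -0.034, 0.711, -0.03]
force: [3.7, -0.7, -2.9]
width: 0.0471
```

Run:
```python
from ov import *
plan([.562,-.191,.14],.091)
cap('scene','scene11'); ov('scene11',0,(190,120,120,110),6.5,'o11s')
```

```text
tcp [ 0.5623 -0.1908  0.1234] toolx [-0.0138  0.0049 -0.9999] y [ 0.091 -0.996 -0.006] z [-0.996 -0.091  0.013] t 11.43 F [ 3.7  -0.67 -2.94] M [-0.052 -0.666 -0.048] w 0.0471
shift mm [-16.6   0.    0.5] turn 0.03 j [-0.39  0.31  1.32 -0.    1.52  1.09]
```

View pics/o11s.png

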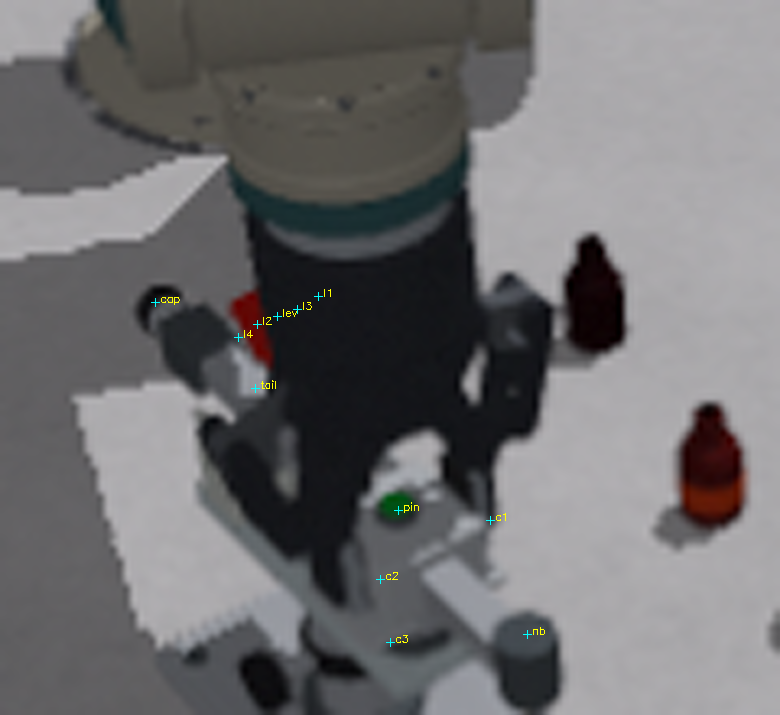

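step_arm([
  [[1, 0, -0.4], 0],
  [[2, 0, -0.5], 0],
  [[2, 0, -0.5], 0],
])

```text
time: 11.73
tcp_pos: [0.5622, -0.1908, 0.1198]
tool_rot: [-0.701, -0.034, 0.712, -0.03]
force: [3.2, -2.4, -9.0]
width: 0.0472
```

step_arm([
  [[1, 0, 0], 0],
  [[2, 0, 0], 0],
  [[2, 0, 0], 0],
])

```text
time: 11.98
tcp_pos: [0.5621, -0.1911, 0.1183]
tool_rot: [-0.701, -0.034, 0.712, -0.03]
force: [-1.7, -2.7, 0.5]
width: 0.047
```

Run:
```python
from ov import *
plan([.562,-.191,.14],.091)
cap('scene','scene12'); ov('scene12',0,(190,120,120,110),6.5,'o12s')
```

```text
tcp [ 0.5621 -0.1911  0.1183] toolx [-0.0159  0.0047 -0.9999] y [ 0.091 -0.996 -0.006] z [-0.996 -0.091  0.015] t 11.98 F [-1.75 -2.69  0.45] M [-0.305 -0.023  0.005] w 0.047
shift mm [-21.7  -0.2   0.4] turn 0.02 j [-0.39  0.32  1.33 -0.    1.51  1.09]
```

View pics/o12s.png

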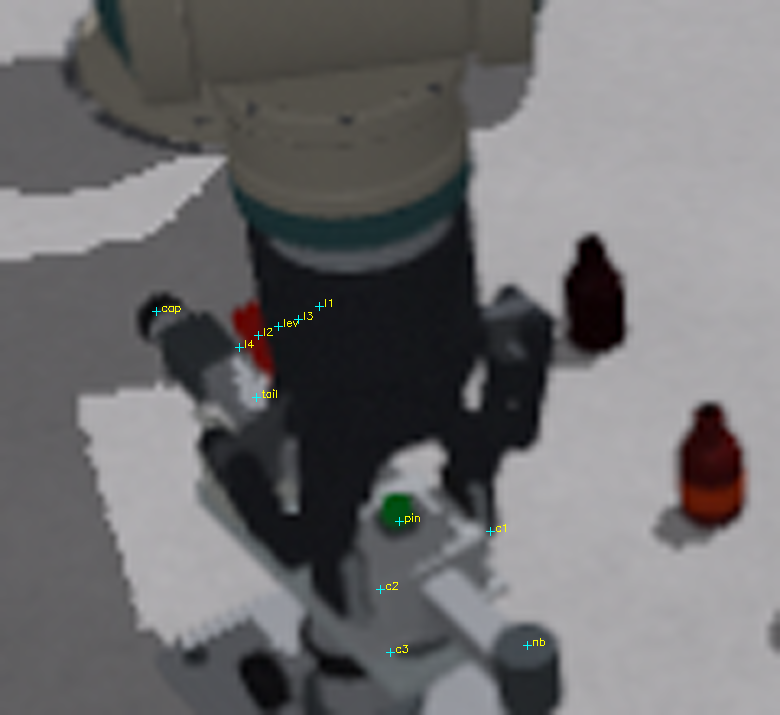

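step_arm([
  [[1, 0, 0], 0],
  [[2, 0, 0], 0],
  [[2, 0, 0], 0],
])

```text
time: 12.28
tcp_pos: [0.5622, -0.1911, 0.1182]
tool_rot: [-0.701, -0.034, 0.711, -0.031]
force: [-4.8, 0.3, 7.5]
width: 0.0473
```

Run:
```python
from ov import *
plan([.562,-.191,.14],.091)
cap('scene','scene13')
im=np.hstack([cv2.resize(load(f)['frame'][165:235,225:295],(390,390),interpolation=cv2.INTER_CUBIC) for f in ['scene10','scene13']])
cv2.imwrite('pics/m13.png',im)
```

```text
tcp [ 0.5622 -0.1911  0.1182] toolx [-0.0148  0.0041 -0.9999] y [ 0.091 -0.996 -0.005] z [-0.996 -0.091  0.014] t 12.28 F [-4.82  0.31  7.5 ] M [0.086 0.694 0.014] w 0.0473
shift mm [-21.8  -0.3   0.5] turn 0.01 j [-0.39  0.32  1.33 -0.    1.51  1.09]
```

View pics/m13.png

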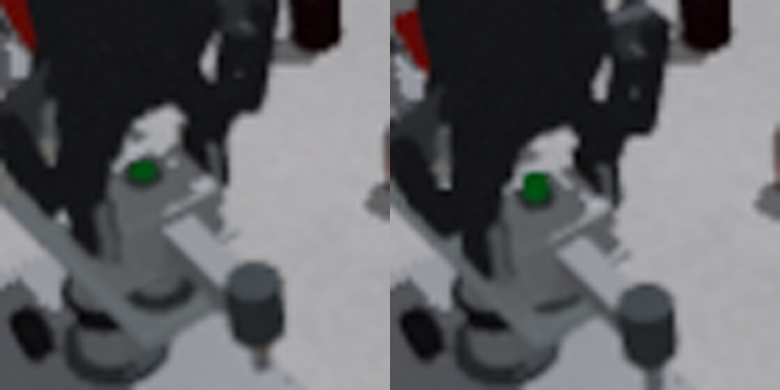

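step_arm([
  [[0, 0, 0], 0],
  [[0, 0, 0], 0],
])

```text
time: 12.5
tcp_pos: [0.5622, -0.1911, 0.1183]
tool_rot: [-0.701, -0.034, 0.711, -0.031]
force: [-1.7, -1.7, 0.8]
width: 0.0473
```

step_arm([
  [[0, 0, 0], 0],
  [[0, 0, 0], 0],
  [[0, 0, 0], 0],
  [[0, 0, 0], 0],
  [[0, 0, 0], 0],
], gripper=80)

```text
time: 12.92
tcp_pos: [0.5622, -0.191, 0.1183]
tool_rot: [-0.701, -0.034, 0.711, -0.031]
force: [0.8, -0.2, 0.5]
width: 0.0799
```

Run:
```python
from ov import *
cap('scene','scene14'); cap('top','top14')
plan([.562,-.191,.25],.091)
ov('scene14',0,(190,120,120,110),6.5,'o14s')
```

```text
tcp [ 0.5622 -0.191   0.1183] toolx [-0.0145  0.0041 -0.9999] y [ 0.091 -0.996 -0.005] z [-0.996 -0.091  0.014] t 13.02 F [-0.31  0.11 -0.58] M [-0.038 -0.056  0.   ] w 0.0799
shift mm [-131.7   -0.8    2.1] turn 0.02 j [-0.39  0.32  1.33 -0.    1.51  1.09]
```

View pics/o14s.png

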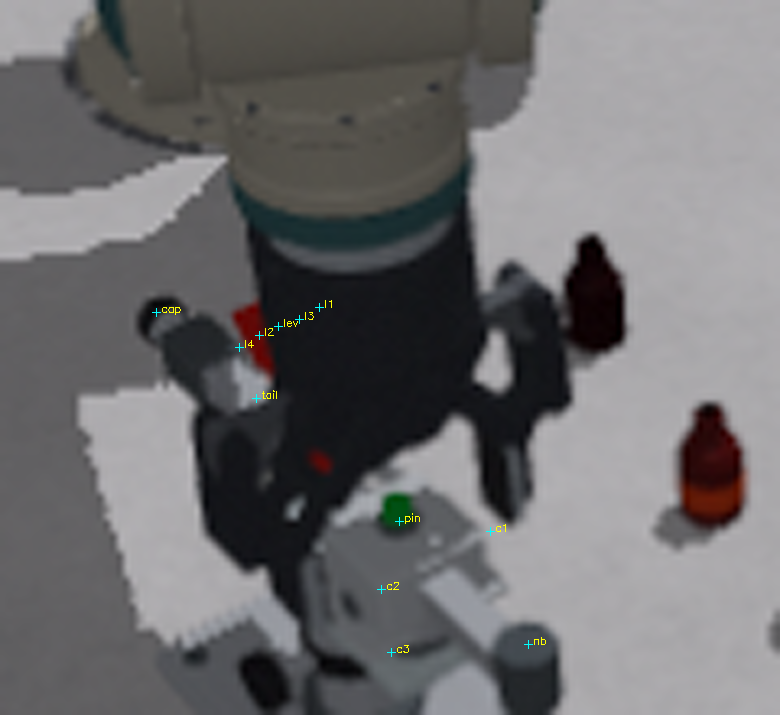

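step_arm([
  [[-15, 0, 0], 0],
  [[-40, 0, 0], 0],
  [[-65, 0, 0], 0],
  [[-85, 0, 0], 0],
  [[-90, 0, 0], 0],
])

```text
time: 13.43
tcp_pos: [0.5648, -0.1919, 0.2127]
tool_rot: [-0.703, -0.033, 0.709, -0.032]
force: [1.2, -0.4, 0.6]
width: 0.0799
```

step_arm([
  [[-15, 0, 0], 0],
  [[-25, 0, 0], 0],
  [[-30, 0, 0], 0],
  [[-30, 0, 0], 0],
], gripper=0)

```text
time: 13.77
tcp_pos: [0.5653, -0.192, 0.2433]
tool_rot: [-0.704, -0.033, 0.709, -0.032]
force: [-0.5, -0.0, -0.0]
width: 0.0322
```

Run:
```python
from ov import *
cap('scene','scene15'); cap('top','top15')
plan([.561-.08*.996,-.191-.08*.091,.22],.091)
b=load('scene15')['frame']; a=load('top15')['frame']
cv2.imwrite('pics/m15.png',np.hstack([cv2.resize(b[120:245,190:300],(440,500),interpolation=cv2.INTER_CUBIC),cv2.resize(a[170:270,350:420],(350,500),interpolation=cv2.INTER_CUBIC)]))
```

```text
tcp [ 0.5648 -0.1918  0.2415] toolx [-0.0098  0.0023 -0.9999] y [ 0.091 -0.996 -0.003] z [-0.996 -0.091  0.01 ] t 13.87 F [-0.74  0.46 -0.04] M [-0.017  0.012  0.046] w 0.0166
shift mm [22.3 -1.1 83.5] turn 0.02 j [-0.39  0.26  1.15 -0.    1.74  1.09]
```

View pics/m15.png

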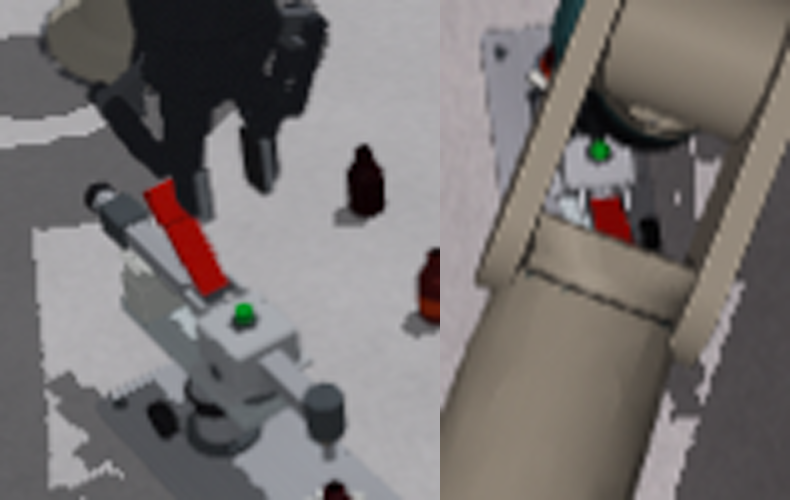

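Run:
```python
from ov import *
c=load('scene15'); u0,v0,w,h,sc=190,130,110,115,6
im=cv2.resize(c['frame'][v0:v0+h,u0:u0+w],None,fx=sc,fy=sc,interpolation=cv2.INTER_CUBIC)
yaw=.091
for pitch,col in [(0,(255,255,0)),(.03,(0,255,255))]:   # nose down positive
    X=np.array([np.cos(yaw)*np.cos(pitch),np.sin(yaw)*np.cos(pitch),-np.sin(pitch)]);Y=np.array([-np.sin(yaw),np.cos(yaw),0]);Z=np.cross(X,Y)
    O=np.array([.5611,-.1910,.1237])
    for p in [(0,0,30),(24,24,24),(24,-24,24),(-24,24,24),(94,0,26),(70,0,26),(82,12,26),(82,-12,26),(82,0,-26),(-140,-8,16),(-188,0,8)]:
        P=np.array(p)/1000;q=px(c,O+X*P[0]+Y*P[1]+Z*P[2])[0];a=((q-[u0,v0]+.5)*sc-.5).round().astype(int)
        cv2.drawMarker(im,(int(a[0]),int(a[1])),col,0,9,1)
cv2.imwrite('pics/o15.png',im)
```

```text
(no output)
```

View pics/o15.png

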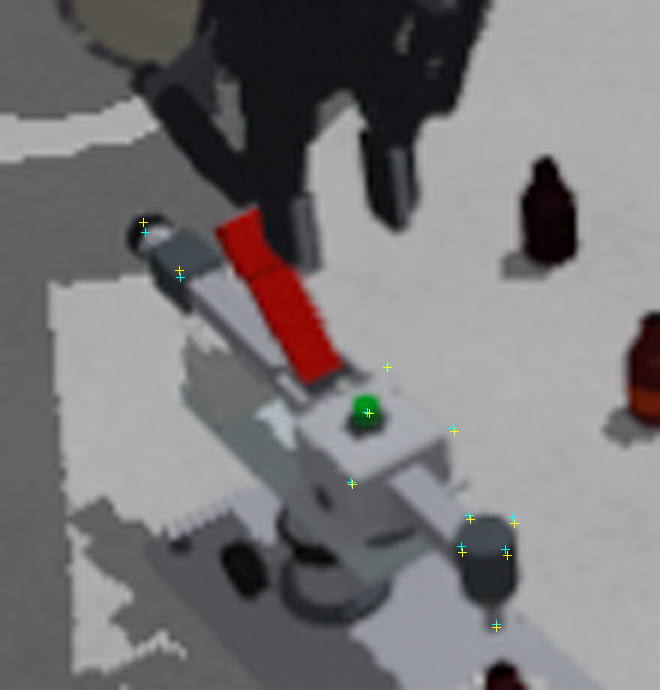

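step_arm([
  [[0, -1, 15], 0],
  [[0, -1, 35], 0],
  [[0, -1, 55], 0],
  [[0, -1, 66], 0],
  [[0, -1, 66], 0],
], gripper=0)

```text
time: 14.28
tcp_pos: [0.4974, -0.197, 0.2413]
tool_rot: [-0.702, -0.033, 0.71, -0.031]
force: [-0.2, 0.1, -0.2]
width: -0.0004
```

step_arm([
  [[8, 0, 0], 0],
  [[20, 0, 0], 0],
  [[26, 0, 0], 0],
  [[26, 0, 0], 0],
])

```text
time: 14.62
tcp_pos: [0.4966, -0.1963, 0.2119]
tool_rot: [-0.701, -0.034, 0.712, -0.03]
force: [0.2, 0.1, -0.7]
width: -0.0003
```

Run:
```python
from ov import *
cap('scene','scene16')
plan([.4983,-.1967,.205],.091)
b=load('scene16')['frame']
cv2.imwrite('pics/m16.png',cv2.resize(b[130:230,190:290],(600,600),interpolation=cv2.INTER_CUBIC))
```

```text
tcp [ 0.4969 -0.1965  0.2132] toolx [-0.0145  0.0044 -0.9999] y [ 0.09  -0.996 -0.006] z [-0.996 -0.091  0.014] t 14.67 F [-0.43 -0.84 -0.39] M [-0.016 -0.04   0.029] w 0.0003
shift mm [ 8.2  0.4 -1.5] turn -0.02 j [-0.44  0.1   1.39 -0.    1.67  1.04]
```

View pics/m16.png

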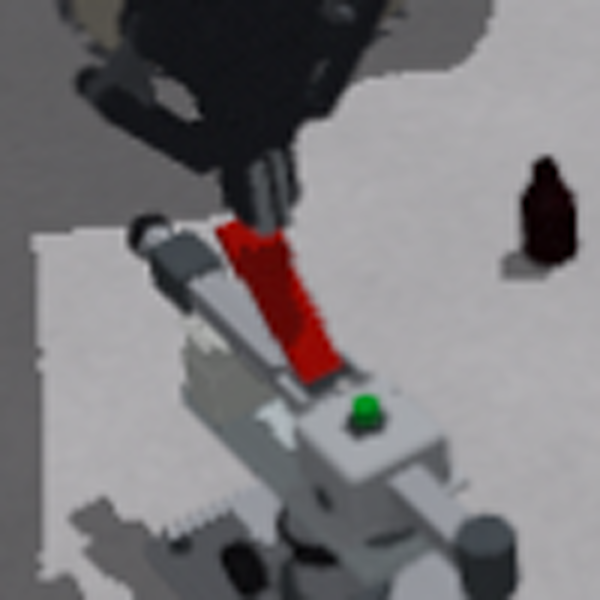

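step_arm([
  [[4, 0, 0], 0],
  [[8, 0, 0], 0],
  [[12, 0, 0], 0],
  [[15, 0, 0], 0],
  [[15, 0, 0], 0],
])

```text
time: 15.08
tcp_pos: [0.4964, -0.1963, 0.1974]
tool_rot: [-0.701, -0.034, 0.712, -0.03]
force: [-0.4, -0.2, -1.1]
width: -0.0002
```

step_arm([
  [[2, 0, 2], 0],
  [[4, 0, 4], 0],
  [[6, 0, 6], 0],
  [[8, 0, 7], 0],
  [[9, 0, 8], 0],
])

```text
time: 15.5
tcp_pos: [0.4884, -0.1973, 0.1895]
tool_rot: [-0.702, -0.034, 0.711, -0.03]
force: [1.2, 0.3, 4.9]
width: 0.0005
```

```bash
cat > lv.py <<'E'
from ov import *
import sys
n=sys.argv[1]
s=robot.read_state(); d=s['tcp_pos']-[.5611,-.191,.1237]
print('arm frame x,y,z mm',(1000*np.array([d[0]*.99586+d[1]*.0909,-d[0]*.0909+d[1]*.99586,d[2]])).round(1))
plan([.4983,-.1967,.205],.091)
cap('scene','scene'+n)
b=load('scene'+n)['frame']
cv2.imwrite('pics/m%s.png'%n,cv2.resize(b[130:230,190:290],(600,600),interpolation=cv2.INTER_CUBIC))
E
python3 lv.py 17
```

```text
arm frame x,y,z mm [-72.9   0.3  65.8]
tcp [ 0.4884 -0.1973  0.1895] toolx [-0.0139  0.0037 -0.9999] y [ 0.09  -0.996 -0.005] z [-0.996 -0.09   0.014] t 15.5 F [1.17 0.32 4.88] M [-0.051 -0.155 -0.005] w 0.0005
shift mm [-15.7   0.2  -9.7] turn -0.03 j [-0.45  0.08  1.45 -0.    1.62  1.03]
```

View pics/m17.png

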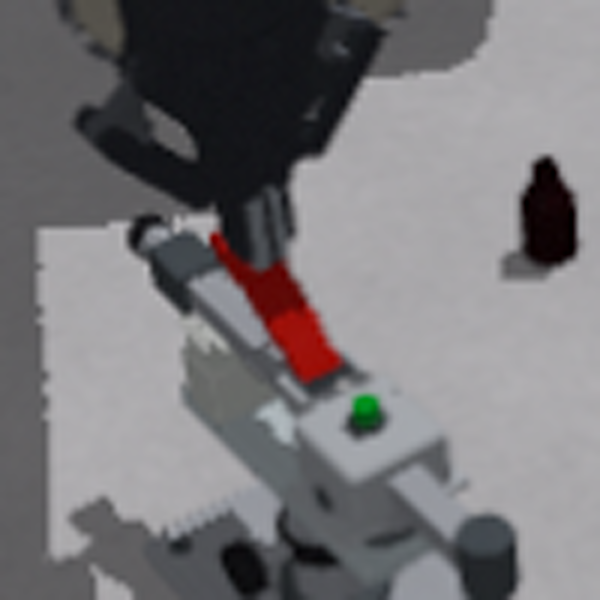

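step_arm([
  [[2, 0, 1], 0],
  [[4.5, 0, 2], 0],
  [[7, 0, 3], 0],
  [[9.5, 0, 4], 0],
  [[12, 0, 5], 0],
])

```text
time: 15.97
tcp_pos: [0.4831, -0.1981, 0.1785]
tool_rot: [-0.702, -0.033, 0.711, -0.031]
force: [-1.7, -0.4, 7.2]
width: 0.0004
```

step_arm([
  [[2, 0, 1], 0],
  [[4.5, 0, 2], 0],
  [[7, 0, 3], 0],
  [[9, 0, 4], 0],
  [[11, 0, 4], 0],
])

```text
time: 16.38
tcp_pos: [0.4785, -0.1986, 0.1683]
tool_rot: [-0.702, -0.033, 0.711, -0.031]
force: [-2.7, 0.9, 7.0]
width: 0.0003
```

```bash
python3 lv.py 18
```

```text
arm frame x,y,z mm [-83.   -0.1  44.6]
tcp [ 0.4785 -0.1986  0.1683] toolx [-0.0131  0.0021 -0.9999] y [ 0.09  -0.996 -0.003] z [-0.996 -0.09   0.013] t 16.38 F [-2.71  0.86  7.01] M [ 0.081  0.513 -0.036] w 0.0003
shift mm [-36.9  -0.2 -19.4] turn -0.06 j [-0.46  0.07  1.51 -0.    1.58  1.02]
```

View pics/m18.png

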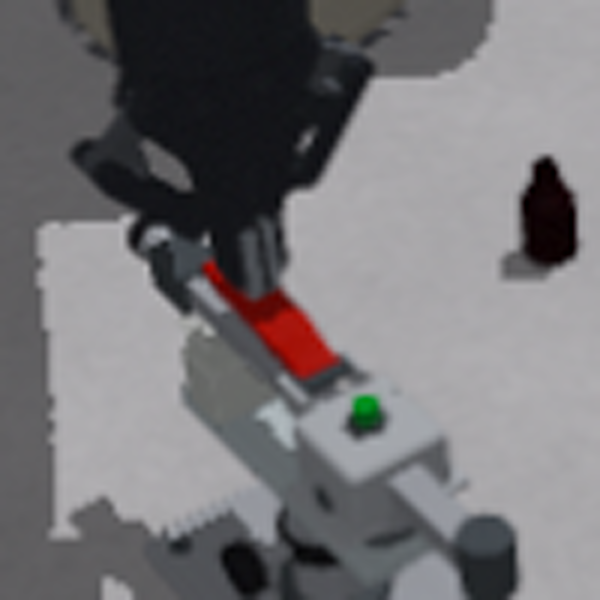

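step_arm([
  [[2, 0, 1], 0],
  [[4, 0, 2], 0],
  [[6, 0, 2.5], 0],
  [[8, 0, 3], 0],
  [[9, 0, 3], 0],
])

```text
time: 16.85
tcp_pos: [0.4753, -0.1989, 0.1588]
tool_rot: [-0.702, -0.033, 0.711, -0.031]
force: [2.0, 0.5, 5.1]
width: 0.0002
```

step_arm([
  [[1, 0, 0.3], 0],
  [[2, 0, 0.5], 0],
  [[2, 0, 0.5], 0],
])

```text
time: 17.1
tcp_pos: [0.4749, -0.1989, 0.157]
tool_rot: [-0.702, -0.033, 0.711, -0.031]
force: [3.6, 0.3, 4.4]
width: -0.0
```

```bash
python3 lv.py 19
```

```text
arm frame x,y,z mm [-86.6  -0.1  33.3]
tcp [ 0.4749 -0.1989  0.157 ] toolx [-0.0129  0.0019 -0.9999] y [ 0.09  -0.996 -0.003] z [-0.996 -0.09   0.013] t 17.1 F [3.6  0.27 4.44] M [ 0.097 -0.648  0.002] w -0.0
shift mm [-48.3  -0.3 -22.9] turn -0.06 j [-0.47  0.07  1.53 -0.    1.55  1.01]
```

View pics/m19.png

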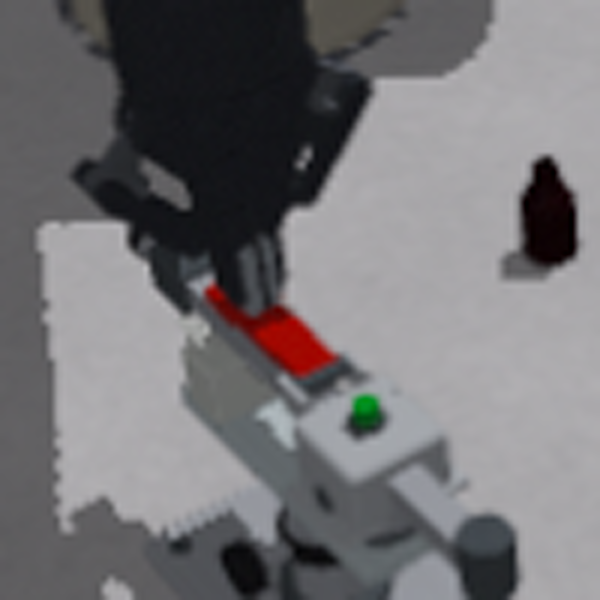

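Close to the stop; press on until it is firm.

step_arm([
  [[1, 0, 0], 0],
  [[2, 0, 0], 0],
  [[2, 0, 0], 0],
])

```text
time: 17.4
tcp_pos: [0.475, -0.1991, 0.1567]
tool_rot: [-0.702, -0.032, 0.711, -0.031]
force: [-0.5, 1.9, 14.2]
width: 0.0002
```

step_arm([
  [[1, 0, 0], 0],
  [[2, 0, 0], 0],
  [[2, 0, 0], 0],
])

```text
time: 17.65
tcp_pos: [0.475, -0.1992, 0.1567]
tool_rot: [-0.703, -0.032, 0.71, -0.031]
force: [-2.5, 3.4, 16.2]
width: 0.0002
```

step_arm([
  [[-3, 0, 0], 0],
  [[-15, 0, 0], 0],
  [[-40, 0, 0], 0],
  [[-60, 0, 0], 0],
  [[-70, 0, 0], 0],
])

```text
time: 18.07
tcp_pos: [0.4759, -0.1995, 0.2292]
tool_rot: [-0.703, -0.032, 0.71, -0.032]
force: [0.3, -0.3, -0.0]
width: -0.0004
```

step_arm([
  [[-20, 0, 10], 0],
  [[-40, 0, 40], 0],
  [[-50, 0, 60], 0],
  [[-50, 0, 60], 0],
  [[-50, 0, 60], 0],
])

```text
time: 18.48
tcp_pos: [0.4162, -0.2051, 0.28]
tool_rot: [-0.703, -0.031, 0.71, -0.032]
force: [0.1, -0.2, -0.1]
width: 0.0002
```

Run:
```python
from ov import *
cap('scene','scene20'); cap('top','top20')
plan([.4983,-.1967,.205],.091)
c=load('scene20'); u0,v0,w,h,sc=190,130,110,115,5
im=cv2.resize(c['frame'][v0:v0+h,u0:u0+w],None,fx=sc,fy=sc,interpolation=cv2.INTER_CUBIC)
yaw=.091;X=np.array([np.cos(yaw),np.sin(yaw),0]);Y=np.array([-np.sin(yaw),np.cos(yaw),0])
O=np.array([.5611,-.1910,.1237])
for p in [(0,0,30),(94,0,26),(70,0,26),(82,12,26),(82,-12,26),(-188,0,8),(-109,13,33.5),(-109,-13,33.5),(-83,13,33.5),(-83,-13,33.5)]:
    P=np.array(p)/1000;q=px(c,O+X*P[0]+Y*P[1]+[0,0,P[2]])[0];a=((q-[u0,v0]+.5)*sc-.5).round().astype(int)
    cv2.drawMarker(im,(int(a[0]),int(a[1])),(255,255,0),0,7,1)
cv2.imwrite('pics/o20.png',im)
```

```text
tcp [ 0.4166 -0.2047  0.2785] toolx [-1.150e-02  3.000e-04 -9.999e-01] y [ 0.089 -0.996 -0.001] z [-0.996 -0.089  0.011] t 18.58 F [ 0.4   0.45 -0.76] M [ 0.024 -0.039  0.04 ] w -0.0002
shift mm [ 72.6  -0.6 -82.9] turn -0.09 j [-0.53 -0.12  1.47 -0.01  1.8   0.95]
```

View pics/o20.png

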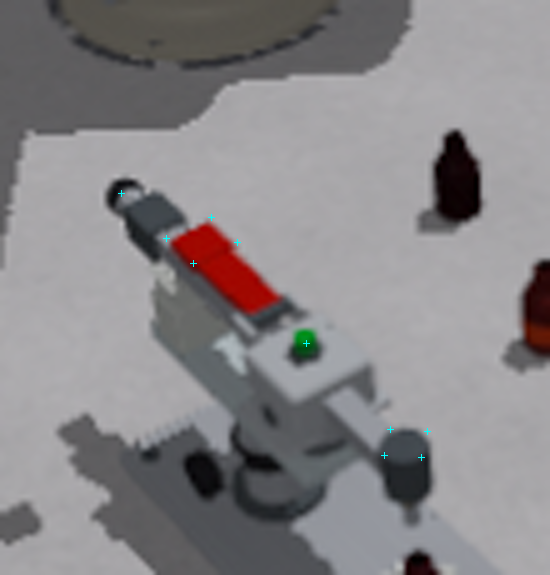

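View pics/top20.png

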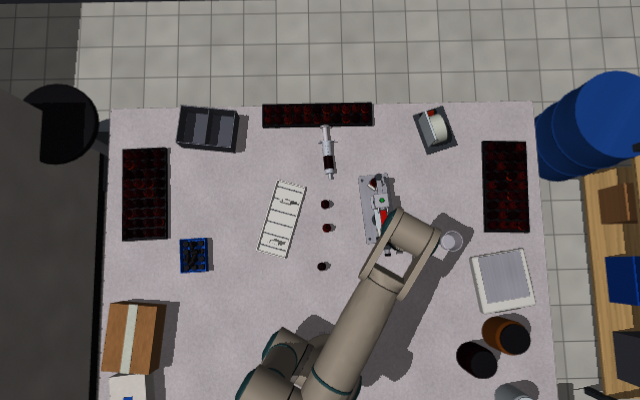

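Run:
```python
from h import *
s=robot.read_state(); print(np.abs(s['joint_vel']).max(), s['force'])
print(robot.finish_job())
```

```text
0.015794025254614263 [ 0.39688908  0.44674555 -0.76292027]
the job is handed in; nothing more can be done
None
```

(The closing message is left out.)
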